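# Clear the offcut from the cut-off bench into its chute

## Robot

A 7-joint arm with a two-finger parallel gripper is mounted at the origin on the work surface. World frame = base frame: x ahead of the robot, y to its left, z up, the work surface at z = 0. Lengths are in mm, angles in degrees, forces in N, time in s.
With the tool pointing down it reaches from about 425 to 875 mm from the base axis. Payload 8.4 kg.
Tool frame: the origin (TCP) lies at the very end of the fingers, on their centre line; the grasp point (between the pads) lies 19 mm behind it; z points along the fingers, y is the line along which they close (so a half turn about z gives the same grasp; the last joint's range is limited). The gripper opens to 85 mm and grips with 20 to 120 N. Pads are 22 mm wide; open, the fingers measure 114 mm over their backs; the gripper's body (76 mm by 85 mm) begins 54 mm behind the grasp point. The pads swing forward as they close: fully open they stand 13 mm farther back than shut.
Start: joints at [57.456, 19.091, 2.286, 83.961, -0.768, 76.965, -3.352], TCP at [293.655, -579.854, 231.308] pointing down, gripper open.
Joint ranges: [-147.57, 147.57], [-21.85, 119.76], [-74.77, 79.35], [14.55, 137.4], [-85.83, 265.84], [4.83, 119.75], [-152.11, 152.11]. Speed limits (degrees/s): [127.2, 127.2, 159.86, 159.86, 180, 180, 180].

## Interface

Orientations are given as a 3x3 rotation matrix whose columns are the frame's x, y, z axes.
In Python, from station import monitor, cams, bot gives the robot as it stands.
- The arm moves only by the shell command python3 -m pendant 'ROWS' [OPENING] [FORCE]. ROWS is a JSON object of lists of equal length, an entry for each row: "slide": the shift along the tool's x, y, z in units of 0.75 m (1.0 is 0.75 m), a list of three; "dr": the turn, a rotation vector about the tool's x, y, z in units of 45 degrees (1.0 is 45 degrees), a list of three. In form: {"slide": [[x, y, z], ...], "dr": [[rx, ry, rz], ...]}. A call has 1 to 20 rows; each row shifts and turns the commanded pose from where the row before left it, along the tool's axes as they then stand; what a row does not reach is not made up. A row lasts 1/8 s, in which the tool goes at most 62.5 mm and 10.7 degrees, less where a joint would pass 70% of its speed; a pose out of reach is approached as far as the arm can. A call with a number of a shift or a turn outside -1 to 1 is refused whole. A call with a gripper value outside its range is refused whole. OPENING is the opening, from -1 (shut) to 1 (fully open), set as the call begins (- or left out, the last holds). The fingers move at their own pace and stop on an object; FORCE is the grip in N (left out, the last holds). Time passes only in rows, so rows that do not move let the fingers close. It gives the time, the measured TCP pose, the force, the opening and the grip force at its end, in the units of the state.
- monitor.observe(): the state, without advancing time (a new reading comes with each control period).
- cams.read_camera(name): name is "scene" or "side" or "wrist"; returns the picture (420x560x3 uint8, blue, green, red); there is no depth.
- cams.calibration(name): a dict with "mtx" (3x3 intrinsics, pixels), "extrinsics" (4x4, takes a point from camera to world coordinates). Camera axes: x right, y up, looking along -z (the intrinsics and any distortion apply to the point x, -y, -z); pixel columns grow to the right and rows downward; lengths in mm; the calibration is good to about 2 mm. The wrist camera is an equidistant fisheye: a pixel r from the principal point sees the ray r / f radians off the axis. A picture is of the moment at which its call begins: read the wrist's pose just before it. calibration takes no time and is no camera call; for the wrist camera it gives the pose at the moment of the call.
- bot.finish_job(): hands the job in; it is judged then, once.
The state is a dict: "t": time; "joints": joint angles; "joint_vel": joint speeds; "tau": joint torques, N m; "position": TCP position; "ee_rot": TCP orientation; "contact_force": force on the tool from outside, world axes, zero at the start; "wrist_torque": the same for the moment, N m; "opening": finger opening in mm; "grasp_force": force on a finger pad.
Only numpy, scipy, OpenCV 4.12 (cv2) and the standard library are available. Lean on these libraries where they do the work, as an engineer would, in place of code of your own. Each camera call takes 0.05 s, during which the arm holds its last target. There are 200 camera calls.

## Task

Swing the stop arm of the cut-off bench all the way aside, alongside the chute, then slide the wooden offcut lying in the channel of the sprung leaf along the channel and over the ledge, so that it drops down the chute and comes to rest in the catch tray. Its rear end is under the guard, so drag it from above by pressing on it with closed fingers: press gently (the wood dents at more than about 20 N) and do not lift it; leave the stop open and everything else where it is.

Things in the scene. Friction and masses are not known exactly. Their poses are not given: they have to be found in the camera images.
- bench: green cut-off bench on a plywood board (210 x 600 x 18 mm), fixed, at a new place and yaw each time. Origin on the table straight under the middle of the ledge edge; +y the way the offcut must go (ledge to chute), x across the channel. A steel leaf 91 mm wide runs from its hinge at y=-150 mm to the ledge edge at y=0, with a channel 9 mm deep from x=-23.5 to +27.5 mm
- ledge (a point): middle of the leaf's ledge edge at floor level of the channel, leaf level: 150 mm above the table. Beyond it the chute, open on top, inside 100 mm wide: a steel slope from 95 mm high just beyond the ledge down to 21 mm high 100 mm beyond it, cheeks 100 mm high
- guard (a point): middle of the top of the fixed green guard bridge over the leaf, 124 mm wide across, 60 mm along (y=-165 to -105 mm in the bench frame); its top is 38 mm and its underside 16 mm above the leaf floor
- shoe_spot (a point): where a small spring shoe (22 mm long) in the +x channel wall presses the offcut sideways against the -x wall: the offcut drags stiffly (3 to 4 N) until its tail has passed the shoe, freely after that. A press under about 10 N only slips over the wood; 12 to 15 N drags it
- offcut_mid (a point): centre of the loose offcut: a flat piece of wood 45 (x) x 110 (y) x 10 (z) mm, 30 to 65 g, lying in the channel with its top 10 mm above the leaf floor (1 mm above the channel walls), its front end 12 to 28 mm short of the ledge edge, its tail under the guard. It tips over the edge by itself once its centre is past the edge
- leaf (a joint): sag of the sprung leaf about its hinge, rad: 0 level (held up by its spring), up to 0.26 with the ledge edge pressed down. Under a firm fingertip it gives only a few mm at half its length but several times as much near the ledge, so a press kept at one height fades on the way to the ledge: follow it down by feel, keeping the force. It comes back up when released
- stop (a joint): angle of the stop arm, rad: 0 across the channel just beyond the ledge (blocking it), 1.57 turned away along +y beside the chute, 1.75 its limit; turns clockwise seen from above; stiff, stays where it is left (about 1.2 N at the pin)
- stop_pin (a point): grip point on the upright round pin (14 mm diameter, steel) at the free end of the stop arm; the grip point is 15 mm below the pin's top, 30 mm above the arm's top face and 200 mm above the table
- stop_pivot (a point): point on the stop arm's vertical turning axis, at the height of the pin's grip point, 105 mm from it; on the bench's +x side, 64 mm from the middle and 10 mm beyond the ledge edge
- tray (a point): middle of the catch tray's floor, 180 mm beyond the ledge edge; inside 100 mm wide, flat floor from 80 mm before to 89 mm after it along the bench's y, walls 60 mm high above the table
- good_piece: the finished piece, wood 45 x 120 x 10 mm, lying on the fixed bed behind the guard (origin: centre of its underside); bystander
- dowel_a: dowel stub 20 mm diameter, 70 mm tall, standing on the bench's board (origin: centre of its underside); bystander
- dowel_b: second dowel stub, the same; bystander
- case: flat black case 55 x 110 x 28 mm on the table; bystander
- coping_saw: coping saw with red handle, 260 mm long, on the table; bystander
- square: try square, wooden stock 100 mm and steel blade 160 mm, on the table; bystander
- glue: white glue bottle 56 mm diameter, 160 mm tall; bystander
There are look-alikes about, which are no part of the job. Leave any red or yellow look-alike of the part that bears offcut_mid alone.

How it is judged:
By the outcome, as a careful person would: the job done as asked, in the order asked, and still so for the second after the job is handed in, with the robot touching nothing.
It also fails if it takes over 67 s, if anything falls off the work surface, if the arm or the gripper's body presses on something with over 40 N, if the wrist force passes 120 N, or if a joint passes its speed limit or range.

## Working session

There is one attempt and no reset: what is moved stays moved. The work goes in short steps, Python scripts to look and compute and a shell command to move; the robot and the scene stay as the last step left them, time stands still between calls to the robot, and variables do not carry over. Pictures are saved under pics/ and viewed, at most 10 in all, crops included, and the job is handed in when it is done.

```bash
mkdir -p pics; ls
python3 - <<'E'
from station import monitor,cams,bot
import cv2,numpy as np
print(monitor.observe())
for n in("scene","side"):
    im=cams.read_camera(n);cv2.imwrite(f"pics/{n}0.png",im);print(n,cams.calibration(n))
print(cams.calibration("wrist"))
E
```

```text
pics
{'t': 0.0, 'joints': array([57.45546221, 19.13157947,  2.28423747, 84.00995973, -0.76757734,
       76.96733972, -3.35339525]), 'joint_vel': array([ 0.02772336,  0.01452715,  0.06141208, -0.05071066,  0.03188837,
        0.13927664,  0.00439164]), 'tau': array([ 1.19096738e-03, -6.58555484e+01,  1.36609789e+00, -4.05551326e+01,
        1.68888608e-02,  1.29516365e-02, -3.25161594e-06]), 'position': array([ 293.45547039, -579.47200008,  230.43260603]), 'ee_rot': array([[ 8.92124021e-01,  4.51789808e-01, -8.36505340e-04],
       [ 4.51790568e-01, -8.92122924e-01,  1.40413169e-03],
       [-1.11893201e-04, -1.63058484e-03, -9.99998664e-01]]), 'contact_force': array([0.08495797, 0.69689579, 0.34340281]), 'wrist_torque': array([ 0.01808919, -0.00411478, -0.02331707]), 'grasp_force': 0.0, 'opening': 85.35904270053435}
scene {'mtx': array([[483.03638672,   0.        , 288.27575781],
       [  0.        , 483.03638672, 213.47947425],
       [  0.        ,   0.        ,   1.        ]]), 'extrinsics': array([[-7.52625600e-01, -4.96427678e-01,  4.32567066e-01,
         1.10876947e+03],
   
[... 596 characters left out ...]
470e+02],
       [-1.32192010e-02,  8.59732273e-01,  5.10573865e-01,
         7.42207898e+02],
       [ 0.00000000e+00,  0.00000000e+00,  0.00000000e+00,
         1.00000000e+00]])}
{'mtx': array([[325.1922621 ,   0.        , 278.69318893],
       [  0.        , 325.1922621 , 210.26799105],
       [  0.        ,   0.        ,   1.        ]]), 'extrinsics': array([[ 4.52817997e-01,  8.44404660e-01,  2.86245754e-01,
         3.66969215e+02],
       [-8.91601242e-01,  4.29479206e-01,  1.43509012e-01,
        -5.42476795e+02],
       [-1.75692095e-03, -3.20200533e-01,  9.47348158e-01,
         3.73545332e+02],
       [ 0.00000000e+00,  0.00000000e+00,  0.00000000e+00,
         1.00000000e+00]])}
```

View pics/scene0.png

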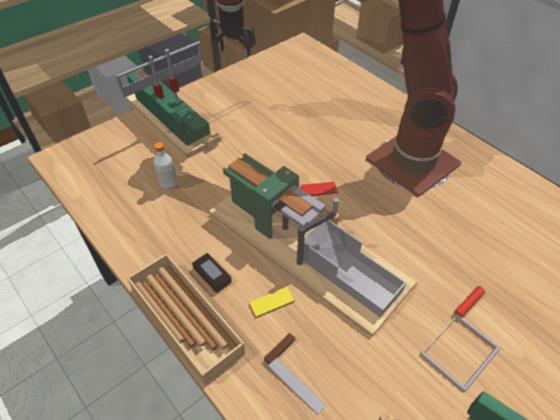

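View pics/side0.png

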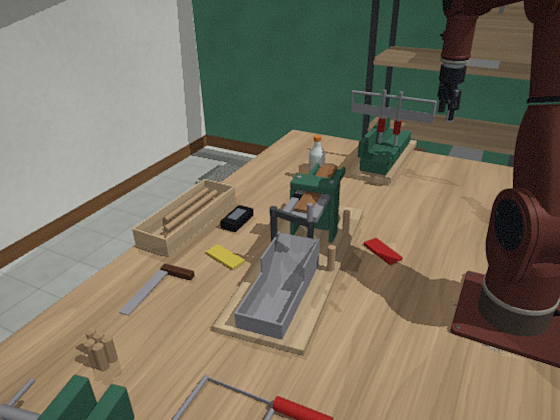

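Scene: the bench is at the centre, with the guard near (270,190), the offcut near (294,203), the stop pin near (336,205), the pivot post near (300,245) and the tray near (365,285). The red (318,189) and yellow (272,301) pieces lie on the table and are look-alikes. The brown one in the leaf's channel is the offcut. I'll confirm that in an enlarged crop.

Run:
```python
import cv2,numpy as np
a=cv2.imread("pics/scene0.png")[140:340,200:430];b=cv2.imread("pics/side0.png")[150:360,200:400]
a=cv2.resize(a,None,fx=3.4,fy=3,interpolation=cv2.INTER_CUBIC);cv2.imwrite("pics/c1.png",a)
b=cv2.resize(b,None,fx=2.8,fy=2.8,interpolation=cv2.INTER_CUBIC);cv2.imwrite("pics/c2.png",b)
```

```text
(no output)
```

View pics/c1.png

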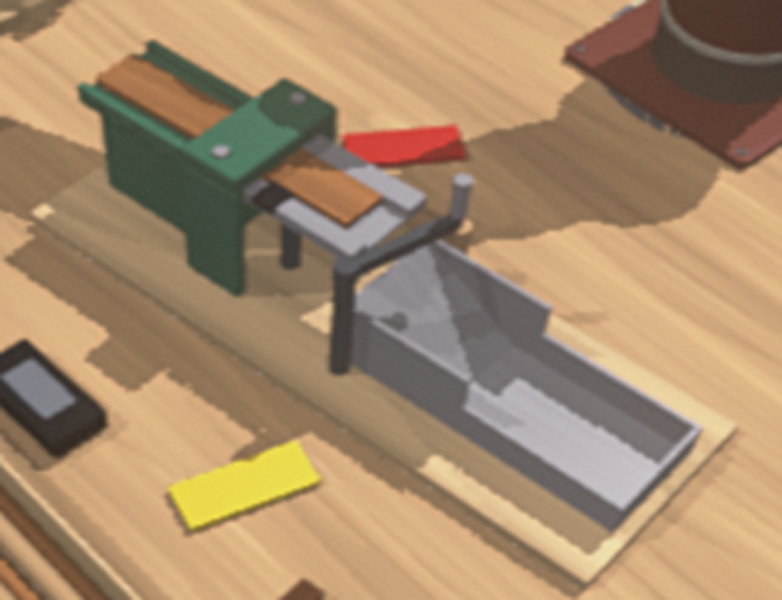

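View pics/c2.png

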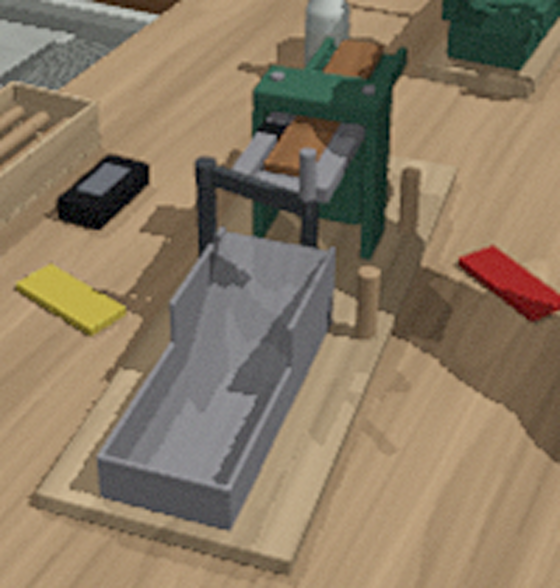

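```bash
cat > h.py <<'E'
import numpy as np
from station import monitor,cams,bot
def ray(n,uv,cal=None):
    c=cal or cams.calibration(n);K=c["mtx"];E=np.array(c["extrinsics"])
    x=(uv[0]-K[0,2])/K[0,0];y=(uv[1]-K[1,2])/K[1,1]
    if n=="wrist":
        r=np.hypot(x,y);s=np.sin(r)/r if r>0 else 1
        d=np.array([x*s,-y*s,-np.cos(r)])
    else: d=np.array([x,-y,-1.])
    return E[:3,3],E[:3,:3]@d
def onz(n,uv,z,cal=None):
    o,d=ray(n,uv,cal);return (o+d*(z-o[2])/d[2])
def c1(u,v):return(200+u/3.4,140+v/3)
def c2(u,v):return(200+u/2.8,150+v/2.8)
E
python3 - <<'E'
from h import *
np.set_printoptions(precision=1,suppress=True)
for nm,n,p,z in [("board right","scene",c1(735,428),18),("board bottom","scene",c1(588,580),18),("board left","scene",c1(42,210),18),
 ("board nl","side",c2(37,497),18),("board nr","side",c2(293,563),18),("board fr","side",c2(457,170),18),
 ("pintop","scene",c1(463,180),215),("pintop","side",c2(308,152),215),
 ("off +x","scene",c1(348,222),160),("off -x","scene",c1(381,200),160),("off +x","side",c2(266,165),160),("off -x","side",c2(322,170),160),
 ("pivot","scene",c1(340,262),170),("pivot","side",c2(206,165),170)]:
    print(nm,n,onz(n,p,z))
E
```

```text
board right scene [380.7 319.5  18. ]
board bottom scene [578.5 343.4  18. ]
board left scene [ 648.3 -242.8   18. ]
board nl side [573.  346.2  18. ]
board nr side [367.5 317.5  18. ]
board fr side [ 442.8 -269.9   18. ]
pintop scene [473.   81.1 215. ]
pintop side [467.4  78.9 215. ]
off +x scene [536.6  27.4 160. ]
off -x scene [500.1  25.3 160. ]
off +x side [530.3  29.1 160. ]
off -x side [481.8  15.2 160. ]
pivot scene [576.5  61.9 170. ]
pivot side [570.3  67.4 170. ]
```

```bash
cat >> h.py <<'E'
Y=np.radians(7.1);BX=np.array([np.cos(Y),np.sin(Y)]);BY=np.array([-np.sin(Y),np.cos(Y)])
def sim(rows,s=None):
    from scipy.spatial.transform import Rotation as R
    s=s or monitor.observe();p=s["position"].copy();r=R.from_matrix(s["ee_rot"])
    for sl,dr in rows:
        p=p+r.apply(np.array(sl)*750);r=r*R.from_rotvec(np.array(dr)*np.pi/4)
    return p,r.as_matrix()
E
python3 - <<'E'
from h import *
from scipy.optimize import fsolve
np.set_printoptions(precision=4,suppress=True)
up=[([0,0,-.06],[0,0,0])]*2
f=lambda a:(sim(up+[([a[0],a[1],0],[0,0,-.1115])]*14)[0][:2]-[470,80])
a=fsolve(f,[.06,-.02]);print(a)
p,r=sim(up+[([round(a[0],4),round(a[1],4),0],[0,0,-.1115])]*14);print(p,r)
E
```

```text
[ 0.0667 -0.0186]
[469.5808  79.8936 321.2195] [[-0.1237  0.9923 -0.0007]
 [ 0.9923  0.1237  0.0013]
 [ 0.0013 -0.0006 -1.    ]]
```

```bash
python3 -m pendant '{"slide":[[0,0,-0.06],[0,0,-0.06],[0.0667,-0.0186,0],[0.0667,-0.0186,0],[0.0667,-0.0186,0],[0.0667,-0.0186,0],[0.0667,-0.0186,0],[0.0667,-0.0186,0],[0.0667,-0.0186,0],[0.0667,-0.0186,0],[0.0667,-0.0186,0],[0.0667,-0.0186,0],[0.0667,-0.0186,0],[0.0667,-0.0186,0],[0.0667,-0.0186,0],[0.0667,-0.0186,0],[0,0,0.04],[0,0,0],[0,0,0]],"dr":[[0,0,0],[0,0,0],[0,0,-0.1115],[0,0,-0.1115],[0,0,-0.1115],[0,0,-0.1115],[0,0,-0.1115],[0,0,-0.1115],[0,0,-0.1115],[0,0,-0.1115],[0,0,-0.1115],[0,0,-0.1115],[0,0,-0.1115],[0,0,-0.1115],[0,0,-0.1115],[0,0,-0.1115],[0,0,0],[0,0,0],[0,0,0]]}' 1 30
python3 - <<'E'
from h import *
import cv2,pickle
c=cams.calibration("wrist");s=monitor.observe();im=cams.read_camera("wrist")
cv2.imwrite("pics/w1.png",im);pickle.dump((c,s),open("w1.pkl","wb"))
print(s["joints"],s["position"],s["ee_rot"])
cv2.imwrite("pics/w1b.png",cv2.resize(im,None,fx=1.4,fy=1.4,interpolation=cv2.INTER_CUBIC))
E
```

```text
t: 2.48
position: [470.0, 79.0, 292.0]
ee_rot: [[-0.122, 0.993, 0.0], [0.993, 0.122, 0.0], [0.0, 0.0, -1.0]]
contact_force: [-0.2, 0.5, 0.9]
opening: 85.4
grasp_force: 0.0
[ 18.68943551  -1.36569381 -32.53813356 100.21623749  -0.75120054
  80.93344378  -6.7013206 ] [470.00842298  78.95813078 291.95549669] [[-1.22244327e-01  9.92500037e-01  1.13969419e-05]
 [ 9.92500029e-01  1.22244325e-01  1.34220368e-04]
 [ 1.31820509e-04  2.77191438e-05 -9.99999991e-01]]
```

View pics/w1b.png

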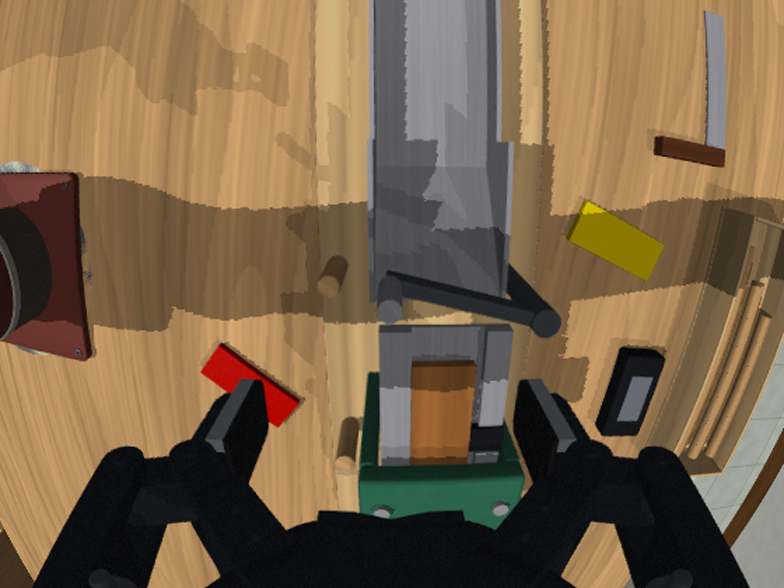

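The wrist view shows the stop arm already slightly open, with the pin top at (389,312) and the pivot cap at (545,322). It also shows the ledge edge at row 326 (columns 380 to 511), and the brown offcut in the channel with its front at row 361 (columns 412 to 475). The brown piece in the channel is the one meant; the red and yellow ones lie on the table.

Run:
```python
from h import *
import pickle
np.set_printoptions(precision=1,suppress=True)
c,s=pickle.load(open("w1.pkl","rb"))
for nm,p,z in [("pin",(388,312),215),("pivot",(545,322),170),("ledgeL",(380,326),159),("ledgeR",(511,326),159),("offL",(412,361),160),("offR",(475,361),160),("guardL",(360,467),188),("guardR",(523,467),188),("shoe?",(486,456),159),("chanR",(486,330),159),("chanL",(411,330),159)]:
    q=onz("wrist",np.array(p)/1.4,z,c); r=q[:2]-[511,47.3]
    print(nm,q,r@BX,r@BY)
```

```text
pin [469.   77.4 215. ] -37.952828086680945 35.01882341736942
pivot [573.6  65.5 170. ] 64.40936770546836 10.362775933420519
ledgeL [467.3  45.7 159. ] -43.51445534434933 3.8290103106074165
ledgeR [554.7  56.  159. ] 44.4232080667569 3.2722438427679346
offL [491.7  23.3 160. ] -22.081779249547566 -21.48180447394116
offR [534.8  28.  160. ] 21.190550491131546 -22.044454469800552
guardL [464.9 -50.5 188. ] -57.87002973457164 -91.36113848850638
guardR [581.3 -40.5 188. ] 58.86439852261379 -95.7907924487128
shoe? [561.6 -54.2 159. ] 37.66023019122052 -106.93209552513555
chanR [538.   51.2 159. ] 27.246768469955047 0.5786041456939014
chanL [487.9  45.4 159. ] -23.11224205646662 0.95418407196384
```

```bash
python3 -m pendant '{"slide":[[-0.002,-0.001,0.05],[0,0,0.05],[0,0,0.045],[0,0,0],[0,0,0]],"dr":[[0,0,0],[0,0,0],[0,0,0],[0,0,0],[0,0,0]]}' 1 30
python3 -m pendant '{"slide":[[0,0,0],[0,0,0],[0,0,0],[0,0,0],[0,0,0],[0,0,0],[0,0,0],[0,0,0]],"dr":[[0,0,0],[0,0,0],[0,0,0],[0,0,0],[0,0,0],[0,0,0],[0,0,0],[0,0,0]]}' -1 30
```

```text
t: 3.15
position: [470.2, 78.0, 184.3]
ee_rot: [[-0.123, 0.992, 0.002], [0.992, 0.123, 0.0], [0.0, 0.002, -1.0]]
contact_force: [-0.3, 0.1, 0.1]
opening: 85.1
grasp_force: 0.0
t: 4.15
position: [469.5, 78.1, 182.8]
ee_rot: [[-0.124, 0.992, 0.001], [0.992, 0.124, 0.0], [0.0, 0.001, -1.0]]
contact_force: [3.9, -0.7, 1.9]
opening: 13.2
grasp_force: 30.2
```

```bash
python3 -c "
import numpy as np
a=np.radians(14+5*np.arange(17))
print([[round(float(x),4),round(float(y),4),0] for x,y in zip(.14*np.diff(np.sin(a)),-.14*np.diff(np.cos(a)))])"
```

```text
[[0.0117, 0.0035, 0], [0.0114, 0.0045, 0], [0.0109, 0.0054, 0], [0.0104, 0.0064, 0], [0.0098, 0.0073, 0], [0.0091, 0.0081, 0], [0.0084, 0.0089, 0], [0.0076, 0.0096, 0], [0.0067, 0.0102, 0], [0.0058, 0.0107, 0], [0.0049, 0.0112, 0], [0.0039, 0.0116, 0], [0.0029, 0.0119, 0], [0.0018, 0.0121, 0], [0.0007, 0.0122, 0], [-0.0003, 0.0122, 0]]
```

```bash
python3 -m pendant '{"slide":[[0.0117,0.0035,0],[0.0114,0.0045,0],[0.0109,0.0054,0],[0.0104,0.0064,0],[0.0098,0.0073,0],[0.0091,0.0081,0],[0.0084,0.0089,0],[0.0076,0.0096,0]],"dr":[[0,0,0],[0,0,0],[0,0,0],[0,0,0],[0,0,0],[0,0,0],[0,0,0],[0,0,0]]}'
python3 -m pendant '{"slide":[[0.0067,0.0102,0],[0.0058,0.0107,0],[0.0049,0.0112,0],[0.0039,0.0116,0],[0.0029,0.0119,0],[0.0018,0.0121,0],[0.0007,0.0122,0],[-0.0003,0.0122,0],[0,0,0],[0,0,0]],"dr":[[0,0,0],[0,0,0],[0,0,0],[0,0,0],[0,0,0],[0,0,0],[0,0,0],[0,0,0],[0,0,0],[0,0,0]]}'
```

```text
t: 5.15
position: [499.5, 144.8, 182.7]
ee_rot: [[-0.126, 0.992, -0.004], [0.992, 0.126, 0.002], [0.002, -0.004, -1.0]]
contact_force: [-9.6, 3.5, 10.5]
opening: 13.2
grasp_force: 31.3
t: 6.4
position: [567.0, 173.4, 182.6]
ee_rot: [[-0.126, 0.992, -0.001], [0.992, 0.126, 0.003], [0.003, -0.001, -1.0]]
contact_force: [-1.4, 6.4, 3.0]
opening: 12.9
grasp_force: 30.7
```

```bash
python3 -m pendant '{"slide":[[0,0,0],[0,0,0],[0,0,0],[0,0,0],[0,0,-0.02],[0,0,-0.06],[0,0,-0.06]],"dr":[[0,0,0],[0,0,0],[0,0,0],[0,0,0],[0,0,0],[0,0,0],[0,0,0]]}' 0 30
python3 -m pendant '{"slide":[[-0.0454,-0.016,0],[-0.0454,-0.016,0],[-0.0454,-0.016,0],[-0.0454,-0.016,0],[-0.0454,-0.016,0],[-0.0454,-0.016,0],[0,0,0],[0,0,0],[0,0,0]],"dr":[[0,0,0],[0,0,0],[0,0,0],[0,0,0],[0,0,0],[0,0,0],[0,0,0],[0,0,0],[0,0,0]]}' -1 30
python3 - <<'E'
from h import *
import cv2,pickle
c=cams.calibration("wrist");s=monitor.observe();im=cams.read_camera("wrist")
pickle.dump((c,s),open("w2.pkl","wb"))
r=s["position"][:2]-[511,47.3];print(s["position"],r@BX,r@BY,s["ee_rot"],s["contact_force"],s["opening"])
cv2.imwrite("pics/w2b.png",cv2.resize(im,None,fx=1.4,fy=1.4,interpolation=cv2.INTER_CUBIC))
E
```

```text
t: 7.28
position: [567.7, 170.2, 289.9]
ee_rot: [[-0.124, 0.992, 0.0], [0.992, 0.124, 0.0], [0.0, 0.0, -1.0]]
contact_force: [0.6, 0.5, 0.6]
opening: 42.4
grasp_force: 0.0
t: 8.4
position: [521.9, -40.0, 288.0]
ee_rot: [[-0.126, 0.992, 0.001], [0.992, 0.126, 0.0], [0.0, 0.001, -1.0]]
contact_force: [-0.0, 0.3, -0.3]
opening: -0.1
grasp_force: 0.0
[521.92935746 -40.04999399 287.99996792] 0.04896222047211327 -88.03107353296068 [[-1.25622176e-01  9.92078021e-01  5.18624787e-04]
 [ 9.92078126e-01  1.25622024e-01  3.15866124e-04]
 [ 2.48213144e-04  5.54196097e-04 -9.99999816e-01]] [-0.03404458  0.30667097 -0.31687989] -0.08537724125360834
```

View pics/w2b.png

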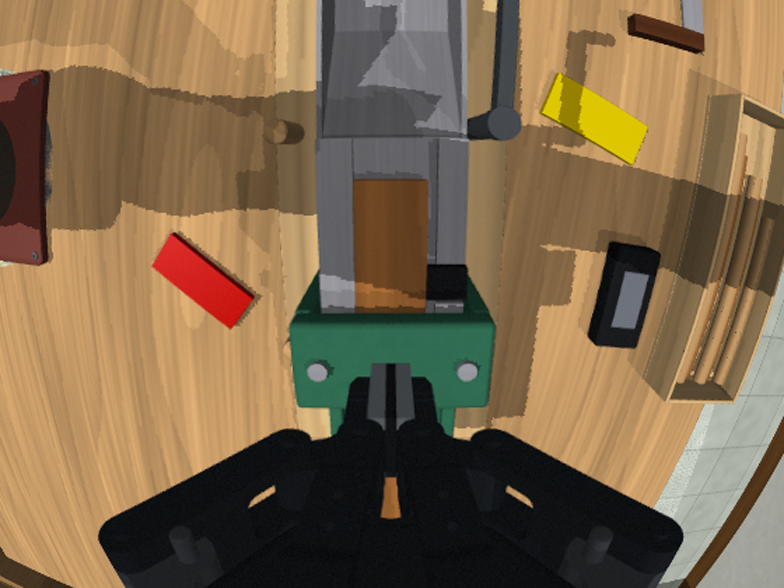

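The stop now lies alongside the chute (arm at column 505). The offcut's front is at row 180, the black shoe at (447,282), and the guard's front edge near row 313.

Run:
```python
from h import *
import pickle
np.set_printoptions(precision=1,suppress=True)
c,s=pickle.load(open("w2.pkl","rb"))
for nm,p,z in [("pivot",(504,124),170),("ledgeL",(319,139),159),("ledgeR",(467,137),159),("offL",(354,180),160),("offR",(428,180),160),("guardf166",(393,313),166),("guardf188",(393,322),188),("shoeF",(428,265),159),("shoeB",(428,300),159)]:
    q=onz("wrist",np.array(p)/1.4,z,c); r=q[:2]-[511,47.3]
    print(nm,q,r@BX,r@BY)
```

```text
pivot [574.2  64.6 170. ] 64.85151060289508 9.394804261962502
ledgeL [469.1  41.4 159. ] -42.27294449806989 -0.6703061472728855
ledgeR [555.7  53.8 159. ] 45.17796105174417 0.9399522978346717
offL [492.8  19.2 160. ] -21.5692597244898 -25.669836184815033
offR [536.2  24.7 160. ] 22.23685385166606 -25.518510692933987
guardf166 [526.1 -58.9 166. ] 1.860845995531942 -107.27433044044537
guardf188 [525.6 -56.1 188. ] 1.7070732974387035 -104.39139160156043
shoeF [543.9 -27.3 159. ] 23.441703583894242 -78.1130133232664
shoeB [547.4 -50.  159. ] 24.09493903255485 -101.08369270520497
```

```bash
python3 -m pendant '{"slide":[[0.001,0,0.05],[0,0,0.05],[0,0,0.045],[0,0,0.015],[0,0,0.004],[0,0,0]],"dr":[[0,0,0],[0,0,0],[0,0,0],[0,0,0],[0,0,0],[0,0,0]]}' -1 60
python3 -m pendant '{"slide":[[0,0,0.002],[0,0,0.002],[0,0,0]],"dr":[[0,0,0],[0,0,0],[0,0,0]]}'
```

```text
t: 9.2
position: [522.3, -40.5, 165.7]
ee_rot: [[-0.124, 0.992, 0.002], [0.992, 0.124, -0.0], [-0.0, 0.002, -1.0]]
contact_force: [0.1, 0.3, 0.3]
opening: -0.2
grasp_force: 0.0
t: 9.57
position: [521.6, -40.7, 161.7]
ee_rot: [[-0.124, 0.992, 0.0], [0.992, 0.124, -0.0], [-0.0, 0.0, -1.0]]
contact_force: [-0.6, -0.1, -0.1]
opening: 0.2
grasp_force: 0.0
```

```bash
python3 -m pendant '{"slide":[[0,0,0.002],[0,0,0]],"dr":[[0,0,0],[0,0,0]]}'
python3 -m pendant '{"slide":[[0,0,0.0013],[0,0,0]],"dr":[[0,0,0],[0,0,0]]}'
```

```text
t: 9.82
position: [521.7, -40.7, 160.2]
ee_rot: [[-0.124, 0.992, 0.0], [0.992, 0.124, -0.0], [-0.0, 0.0, -1.0]]
contact_force: [0.1, 0.5, 1.0]
opening: 0.2
grasp_force: 0.3
t: 10.07
position: [521.7, -40.6, 159.5]
ee_rot: [[-0.124, 0.992, 0.0], [0.992, 0.124, -0.0], [-0.0, 0.0, -1.0]]
contact_force: [-2.0, 0.3, 5.3]
opening: -0.1
grasp_force: 2.8
```

```bash
python3 -m pendant '{"slide":[[0,0,0.001],[0,0,0]],"dr":[[0,0,0],[0,0,0]]}'
python3 -m pendant '{"slide":[[0,0,0.001],[0,0,0]],"dr":[[0,0,0],[0,0,0]]}'
```

```text
t: 10.32
position: [521.7, -40.5, 159.0]
ee_rot: [[-0.124, 0.992, 0.0], [0.992, 0.124, -0.0], [-0.0, 0.0, -1.0]]
contact_force: [-3.5, 0.5, 8.0]
opening: 0.2
grasp_force: 4.1
t: 10.58
position: [521.8, -40.4, 158.6]
ee_rot: [[-0.124, 0.992, 0.001], [0.992, 0.124, -0.0], [-0.0, 0.001, -1.0]]
contact_force: [-4.5, 0.5, 9.8]
opening: -0.0
grasp_force: 5.3
```

```bash
python3 -m pendant '{"slide":[[0,0,0.0014],[0,0,0]],"dr":[[0,0,0],[0,0,0]]}'
python3 -m pendant '{"slide":[[0.0035,0,0.0003],[0.0035,0,0.0003],[0,0,0]],"dr":[[0,0,0],[0,0,0],[0,0,0]]}'
```

```text
t: 10.82
position: [521.8, -40.3, 157.9]
ee_rot: [[-0.124, 0.992, 0.001], [0.992, 0.124, -0.0], [-0.0, 0.001, -1.0]]
contact_force: [-5.8, 2.1, 14.1]
opening: 0.2
grasp_force: 7.2
t: 11.2
position: [521.6, -37.3, 157.6]
ee_rot: [[-0.122, 0.993, 0.002], [0.992, 0.122, -0.003], [-0.003, 0.001, -1.0]]
contact_force: [-3.0, -4.9, 13.5]
opening: 0.1
grasp_force: 6.6
```

```bash
python3 -m pendant '{"slide":[[0.0033,0,0.0003],[0.0033,0,0.0003],[0.0033,0,0.0003],[0.0033,0,0.0003],[0,0,0]],"dr":[[0,0,0],[0,0,0],[0,0,0],[0,0,0],[0,0,0]]}'
python3 - <<'E'
from h import *
import cv2
im=cams.read_camera("wrist")
cv2.imwrite("pics/w3.png",cv2.resize(im[:,130:430],None,fx=1.4,fy=1.4,interpolation=cv2.INTER_CUBIC))
im=cams.read_camera("scene");cv2.imwrite("pics/s3.png",im)
E
```

```text
t: 11.82
position: [520.5, -27.5, 156.8]
ee_rot: [[-0.122, 0.993, 0.002], [0.993, 0.122, -0.003], [-0.003, 0.002, -1.0]]
contact_force: [-3.6, -5.6, 13.3]
opening: 0.0
grasp_force: 6.5
```

View pics/w3.png

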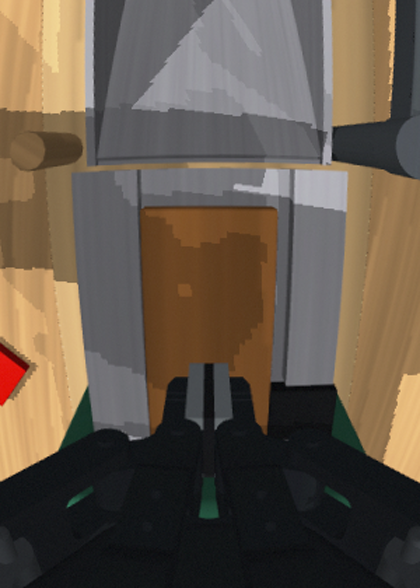

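```bash
cat >> h.py <<'E'
def front(u,v,z):
    q=onz("wrist",(u/1.4+130,v/1.4),z);r=q[:2]-[511,47.3];print(q,r@BX,r@BY)
def where():
    s=monitor.observe();r=s["position"][:2]-[511,47.3];print(s["t"],s["position"],r@BX,r@BY,s["contact_force"])
E
python3 -c "
from h import *
front(210,207,154);front(210,171,152);where()"
```

```text
[513.34883061  34.95203932 154.        ] 0.8045934535251119 -12.543594677239646
[511.93313925  46.37671266 152.        ] 0.811864206637928 -1.0315449045233163
11.925 [520.55564545 -27.46305367 156.76749713] 0.24154832783392408 -75.37085782409899 [-2.57654663 -6.3184314  13.50436561]
```

```bash
python3 -m pendant '{"slide":[[0.0033,0,0.00034],[0.0033,0,0.00034],[0.0033,0,0.00034],[0.0033,0,0.00034],[0,0,0]],"dr":[[0,0,0],[0,0,0],[0,0,0],[0,0,0],[0,0,0]]}'
python3 -m pendant '{"slide":[[0.0033,0,0.00038],[0.0033,0,0.00038],[0.0033,0,0.00038],[0.0033,0,0.00038],[0,0,0]],"dr":[[0,0,0],[0,0,0],[0,0,0],[0,0,0],[0,0,0]]}';python3 -c "
from h import *
where()"
```

```text
t: 12.55
position: [519.6, -17.6, 155.8]
ee_rot: [[-0.122, 0.993, 0.003], [0.993, 0.122, -0.003], [-0.003, 0.002, -1.0]]
contact_force: [-1.8, -5.2, 13.4]
opening: -0.0
grasp_force: 6.4
t: 13.18
position: [518.5, -7.8, 154.7]
ee_rot: [[-0.122, 0.992, 0.003], [0.992, 0.122, -0.003], [-0.003, 0.003, -1.0]]
contact_force: [-1.0, -5.7, 13.0]
opening: -0.1
grasp_force: 6.3
13.175 [518.54514852  -7.76164339 154.72127152] 0.681591413592573 -55.57201878213836 [-1.02681898 -5.69990145 13.02523838]
```

```bash
python3 -m pendant '{"slide":[[0.0033,0,0.00048],[0.0033,0,0.00048],[0.0033,0,0.00048],[0.0033,0,0.00048],[0,0,0]],"dr":[[0,0,0],[0,0,0],[0,0,0],[0,0,0],[0,0,0]]}'
python3 -m pendant '{"slide":[[0.0033,0,0.00048],[0.0033,0,0.00048],[0.0033,0,0.00048],[0.0033,0,0.00048],[0,0,0]],"dr":[[0,0,0],[0,0,0],[0,0,0],[0,0,0],[0,0,0]]}';python3 -c "
from h import *
where()"
```

```text
t: 13.8
position: [517.6, 2.1, 153.4]
ee_rot: [[-0.122, 0.992, 0.004], [0.992, 0.122, -0.002], [-0.003, 0.003, -1.0]]
contact_force: [-1.1, -5.7, 12.9]
opening: 0.2
grasp_force: 6.3
t: 14.42
position: [516.6, 12.0, 152.0]
ee_rot: [[-0.122, 0.992, 0.004], [0.992, 0.122, -0.002], [-0.003, 0.004, -1.0]]
contact_force: [-0.3, -5.1, 13.8]
opening: 0.0
grasp_force: 6.3
14.425 [516.56064327  12.04916065 152.02434413] 1.1609481086131952 -35.667837441128164 [-0.30001976 -5.06521021 13.78689848]
```

```bash
python3 -m pendant '{"slide":[[0.0033,0,0.0005],[0.0033,0,0.0005],[0.0033,0,0.0005],[0.0033,0,0.0005],[0,0,0]],"dr":[[0,0,0],[0,0,0],[0,0,0],[0,0,0],[0,0,0]]}'
python3 - <<'E'
from h import *
import cv2
where()
im=cams.read_camera("wrist")
cv2.imwrite("pics/w4.png",cv2.resize(im[:,130:430],None,fx=1.4,fy=1.4,interpolation=cv2.INTER_CUBIC))
E
```

```text
t: 15.05
position: [515.5, 22.3, 150.6]
ee_rot: [[-0.123, 0.992, 0.004], [0.992, 0.123, -0.002], [-0.002, 0.004, -1.0]]
contact_force: [1.5, -4.3, 12.1]
opening: -0.3
grasp_force: 6.2
15.05 [515.45497252  22.26301696 150.56279272] 1.3262034413880823 -25.395639081069714 [ 1.480843   -4.32846735 12.10129516]
```

View pics/w4.png

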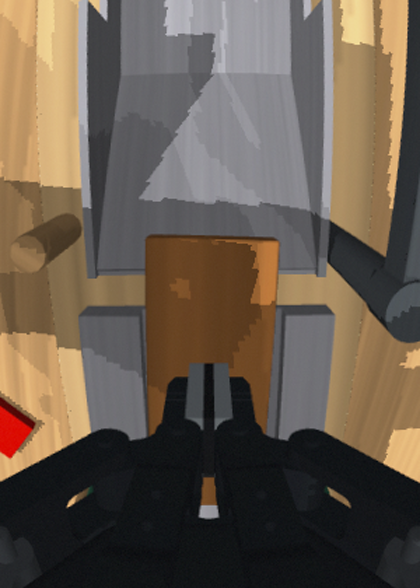

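The offcut's front (row 237) now overhangs the ledge (row 307) by about 37 mm, so it is still following. The tail is past the shoe, because the drag force is falling.

```bash
python3 -m pendant '{"slide":[[0.0033,0,0.0006],[0.0033,0,0.0006],[0.0033,0,0.0006],[0.0033,0,0.0006],[0,0,0]],"dr":[[0,0,0],[0,0,0],[0,0,0],[0,0,0],[0,0,0]]}';python3 -c "
from h import *
front(212,237,145)
where()"
```

```text
t: 15.72
position: [514.3, 32.1, 148.8]
ee_rot: [[-0.123, 0.992, 0.004], [0.992, 0.123, -0.002], [-0.002, 0.004, -1.0]]
contact_force: [0.8, -4.1, 12.9]
opening: -0.2
grasp_force: 6.3
[508.95346744  84.61644163 145.        ] 2.581527671414692 37.28325128509604
15.725 [514.25389568  32.13730227 148.75443061] 1.3548127715927931 -15.448615532598797 [ 0.7754876  -4.13361219 12.90541029]
```

Run:
```python
from h import *
import cv2
c=cams.calibration("wrist")
im=cams.read_camera("wrist")
h=cv2.cvtColor(im,cv2.COLOR_BGR2HSV)
m=cv2.inRange(h,(5,130,60),(18,255,255))
for u in(255,270,290,310):
    v=np.where(m[:262,u])[0];print(u,v.min() if len(v) else None,len(v))
    if len(v):
        q=onz("wrist",(u,v.min()),143,c);r=q[:2]-[511,47.3];print(r@BX,r@BY)
for v in (215,225):
    for z in (146,148):
        q=onz("wrist",(190,v),z,c);r=q[:2]-[511,47.3];print(v,z,r@BX,r@BY)
cv2.imwrite("pics/w5.png",cv2.resize(im[:,130:430],None,fx=1.4,fy=1.4,interpolation=cv2.INTER_CUBIC))
```

```text
255 188 74
-9.875244709081958 27.87729624497242
270 189 70
-2.776187758915048 27.364262503491265
290 189 70
6.685110243867799 27.356951753051273
310 190 72
16.20454579870188 26.883898305060736
215 146 -41.869551919483435 15.374554114516902
215 148 -41.284485130167134 16.087371979547413
225 146 -42.367189413553845 10.143822603851632
225 148 -41.775287968757375 10.928480409020704
```

View pics/w5.png

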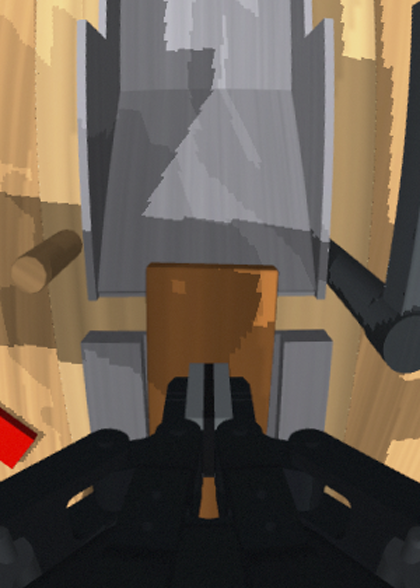

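The piece has stopped following: its front stayed at y=+27 while the finger slipped 10 mm, with the tail still just at the shoe. I'll lift gently, step back to y≈-66 and press again at about 15 N.

```bash
python3 -m pendant '{"slide":[[0,0,-0.006],[0,0,-0.006],[0,0,-0.006],[0,0,-0.008],[0,0,-0.008],[0,0,-0.01],[-0.0335,-0.001,0],[-0.0335,-0.001,0],[0,0,0.01],[0,0,0.008],[0,0,0]],"dr":[[0,0,0],[0,0,0],[0,0,0],[0,0,0],[0,0,0],[0,0,0],[0,0,0],[0,0,0],[0,0,0],[0,0,0],[0,0,0]]}'; python3 -c "
from h import *
where()"
```

```text
t: 17.15
position: [516.6, -15.7, 165.8]
ee_rot: [[-0.125, 0.992, -0.001], [0.992, 0.125, 0.0], [0.001, -0.001, -1.0]]
contact_force: [-0.6, 0.4, -0.5]
opening: 0.1
grasp_force: 0.0
17.15 [516.5959844  -15.68337528 165.76603665] -2.231764155617393 -63.1920867837484 [-0.61947556  0.42488133 -0.49511294]
```

```bash
python3 -m pendant '{"slide":[[-0.004,0.001,0.004],[0,0,0.004],[0,0,0.003],[0,0,0.003],[0,0,0]],"dr":[[0,0,0],[0,0,0],[0,0,0],[0,0,0],[0,0,0]]}'
```

```text
t: 17.77
position: [518.4, -19.3, 156.8]
ee_rot: [[-0.124, 0.992, 0.001], [0.992, 0.124, -0.0], [-0.0, 0.001, -1.0]]
contact_force: [-4.5, 0.7, 10.4]
opening: 0.2
grasp_force: 5.5
```

```bash
python3 -m pendant '{"slide":[[0,0,0.0013],[0,0,0.0011],[0,0,0]],"dr":[[0,0,0],[0,0,0],[0,0,0]]}'
python3 -m pendant '{"slide":[[0.003,0,0.0004],[0.003,0,0.0004],[0.003,0,0.0004],[0.003,0,0.0004],[0,0,0]],"dr":[[0,0,0],[0,0,0],[0,0,0],[0,0,0],[0,0,0]]}'
```

```text
t: 18.15
position: [518.5, -19.2, 155.5]
ee_rot: [[-0.124, 0.992, 0.001], [0.992, 0.124, -0.0], [-0.0, 0.001, -1.0]]
contact_force: [-5.8, 0.6, 14.6]
opening: -0.0
grasp_force: 7.4
t: 18.77
position: [518.6, -11.9, 154.8]
ee_rot: [[-0.123, 0.992, 0.004], [0.992, 0.123, -0.002], [-0.002, 0.003, -1.0]]
contact_force: [-2.0, -3.8, 15.1]
opening: -0.0
grasp_force: 6.8
```

```bash
python3 -m pendant '{"slide":[[0.0033,0,0.00045],[0.0033,0,0.00045],[0.0033,0,0.00045],[0.0033,0,0.00045],[0,0,0]],"dr":[[0,0,0],[0,0,0],[0,0,0],[0,0,0],[0,0,0]]}'
cat >> h.py <<'E'
def edge(z,f):
    import cv2
    c=cams.calibration("wrist");im=cams.read_camera("wrist");cv2.imwrite(f,cv2.resize(im[:,130:430],None,fx=1.4,fy=1.4,interpolation=cv2.INTER_CUBIC))
    m=cv2.inRange(cv2.cvtColor(im,cv2.COLOR_BGR2HSV),(5,130,60),(18,255,255))
    for u in(260,270,290):
        v=np.where(m[:262,u])[0]
        if len(v)==0: print(u,None);continue
        q=onz("wrist",(u,v.min()),z,c);r=q[:2]-[511,47.3];print(u,v.min(),len(v),r@BY)
E
python3 -c "
from h import *
where();edge(145,'pics/w6.png')"
```

```text
t: 19.4
position: [517.8, -1.7, 153.7]
ee_rot: [[-0.123, 0.992, 0.005], [0.992, 0.123, -0.002], [-0.002, 0.004, -1.0]]
contact_force: [0.9, -3.3, 13.5]
opening: 0.1
grasp_force: 6.6
19.4 [517.80126036  -1.66619053 153.65719605] 0.6968144089218961 -49.431360561741016 [ 0.94140399 -3.32873159 13.46315157]
260 80 182 44.42870017709497
270 81 178 43.913159986618
290 82 177 43.462108771057636
```

It is dragging again: the front is at +44, so the centre is at about -11. I'll continue.

```bash
python3 -m pendant '{"slide":[[0.0033,0,0.0006],[0.0033,0,0.0006],[0.0033,0,0.0006],[0.0033,0,0.0006],[0,0,0]],"dr":[[0,0,0],[0,0,0],[0,0,0],[0,0,0],[0,0,0]]}'
python3 -c "
from h import *
where();edge(143,'pics/w7.png')"
```

```text
t: 20.08
position: [516.6, 8.2, 151.9]
ee_rot: [[-0.123, 0.992, 0.005], [0.992, 0.123, -0.001], [-0.002, 0.005, -1.0]]
contact_force: [0.2, -2.3, 14.6]
opening: -0.0
grasp_force: 6.8
20.075 [516.63557217   8.20897702 151.88122066] 0.7606500883984931 -39.48783562764205 [ 0.21788505 -2.34854292 14.59096668]
260 81 181 53.91877084580228
270 81 178 53.87189405685935
290 83 176 52.95123875109596
```

```bash
python3 -m pendant '{"slide":[[0.0033,0,0.0006],[0.0033,0,0.0006],[0.0033,0,0.0006],[0.0033,0,0.0006],[0.0033,0,0.0006],[0,0,0]],"dr":[[0,0,0],[0,0,0],[0,0,0],[0,0,0],[0,0,0],[0,0,0]]}'
python3 -c "
from h import *
where();edge(141,'pics/w8.png')"
```

```text
t: 20.88
position: [515.2, 20.6, 149.7]
ee_rot: [[-0.123, 0.992, 0.005], [0.992, 0.123, -0.001], [-0.002, 0.005, -1.0]]
contact_force: [-0.5, -2.6, 14.4]
opening: -0.3
grasp_force: 6.9
20.875 [515.16307257  20.60383233 149.66304132] 0.831464120771118 -27.006021718611724 [-0.53130199 -2.584412   14.42489218]
260 81 181 66.36455762635144
270 81 178 66.31792446869156
290 83 176 65.39895566511775
```

```bash
python3 -m pendant '{"slide":[[0.0033,0,0.0007],[0.0033,0,0.0007],[0.0033,0,0.0007],[0,0,0]],"dr":[[0,0,0],[0,0,0],[0,0,0],[0,0,0]]}'
python3 -m pendant '{"slide":[[0,0,-0.006],[0,0,-0.01],[0,0,-0.02],[0,0,-0.04],[0,0,-0.06],[0,0,-0.06],[0,0,0],[0,0,0]],"dr":[[0,0,0],[0,0,0],[0,0,0],[0,0,0],[0,0,0],[0,0,0],[0,0,0],[0,0,0]]}'
python3 - <<'E'
from h import *
import cv2
where()
a=cams.read_camera("scene")[140:340,200:430];b=cams.read_camera("side")[150:360,200:400]
f=lambda i:cv2.resize(i,(390,390),interpolation=cv2.INTER_CUBIC)
cv2.imwrite("pics/f1.png",np.hstack([f(a),f(b)]))
E
```

```text
t: 21.42
position: [514.3, 28.0, 148.1]
ee_rot: [[-0.123, 0.992, 0.005], [0.992, 0.123, -0.001], [-0.002, 0.005, -1.0]]
contact_force: [-0.1, -3.4, 14.2]
opening: -0.4
grasp_force: 7.0
t: 22.42
position: [511.8, 28.7, 292.5]
ee_rot: [[-0.124, 0.992, -0.001], [0.992, 0.124, -0.0], [0.0, -0.001, -1.0]]
contact_force: [0.2, -0.5, 0.4]
opening: 0.2
grasp_force: 0.0
22.425 [511.8129181   28.67663185 292.53103526] -1.4951912072687215 -18.581040880245055 [ 0.16382632 -0.46992577  0.38320645]
```

View pics/f1.png

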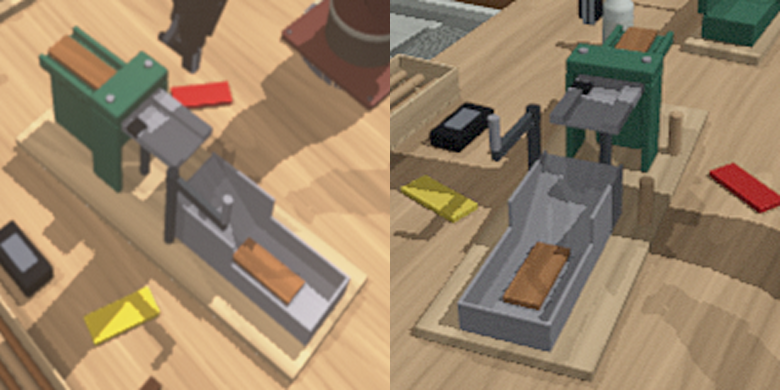

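```bash
python3 -m pendant '{"slide":[[0,0,0],[0,0,0],[0,0,0],[0,0,0]],"dr":[[0,0,0],[0,0,0],[0,0,0],[0,0,0]]}' | head -2
python3 - <<'E'
from h import *
for n,p in(("scene",(358,279.5)),("side",(200+537/780*400-200,150+275/390*210))):
    q=onz(n,p,31);r=q[:2]-[511,47.3];print(q,r@BX,r@BY)
q=onz("side",(200+(537-390)/390*200,150+275/390*210),31);r=q[:2]-[511,47.3];print(q,r@BX,r@BY)
print(bot.finish_job())
E
```

```text
t: 23.02
position: [512.2, 28.6, 292.9]
[499.91294494 215.25786008  31.        ] 9.757800707203556 168.04032515817434
[489.53566596 215.40975821  31.        ] -0.5211298274045153 169.4737055280407
[489.53566596 215.40975821  31.        ] -0.5211298274045153 169.4737055280407
the job is handed in; nothing more can be done
None
```

The stop arm is swung aside alongside the chute at about 94°, and the offcut is lying in the catch tray, centred about 169 mm beyond the ledge. I handed the job in at about 23 s; the measured pressing force peaked around 15 N.

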